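# Discard a culture dish through the self-closing flap

## Robot

A 6-joint arm with a two-finger parallel gripper is mounted at the origin on a cart in front of the work surface, level with it; the furniture and walls round the work are solid. World frame = base frame: x ahead of the robot, y to its left, z up, the work surface at z = 0. Lengths are in m, angles in degrees, forces in N, time in s.
With the tool pointing down it reaches from about 0.4 to 0.825 m from the base axis. Payload 7 kg.
Tool frame: the origin (TCP) lies midway between the tips of the shut fingers; the grasp point (between the pads) lies 19 mm behind it; z points along the fingers, x is the direction in which the jaws open and shut, and the axes are right-handed (so a half turn about z gives the same grasp; the last joint's range is limited). The gripper opens to 88 mm and grips with 3 to 60 N. Pads are 19 mm wide; open, the fingers measure 130 mm over their backs; the gripper's body (78 mm by 193 mm) begins 47 mm behind the grasp point.
Start: joints at [79.59, 20.546, 0.682, 0, -70.136, -16.507], TCP at [0.306, 0.602, 0.227] pointing down, gripper open.
Joint ranges: [-176.03, 176.03], [-82.01, 121.73], [-58.28, 71.71], [-173.87, 95.51], [-174.79, -0.11], [-173.66, 173.66]. Speed limits (degrees/s): [136.94, 136.94, 172.46, 180, 180, 180].

## Interface

Orientations are given as [roll, pitch, yaw] about the fixed x, y, z axes, in that order (R = Rz(yaw) Ry(pitch) Rx(roll)).
In Python, from plant import ctrl, vision, nets gives the robot as it stands.
- The arm moves only by the shell command python3 -m jog 'ROWS'. ROWS is text: rows parted by semicolons, each of 7 numbers parted by spaces: the turn, a rotation vector about the tool's x, y, z in units of 0.1 rad (1.0 is 0.1 rad), then the shift along the tool's x, y, z in units of 4 cm (1.0 is 4 cm), then the opening, from -1 (shut) to 1 (fully open). In form: rx ry rz x y z jaw; .... A call has 1 to 8 rows; each row shifts and turns the commanded pose from where the row before left it, along the tool's axes as they then stand; what a row does not reach is not made up. A row lasts 1/8 s, in which the tool goes at most 62.5 mm and 10.7 degrees, less where a joint would pass 70% of its speed; a pose out of reach is approached as far as the arm can. A call with a number of a shift or a turn outside -1 to 1 is refused whole. A call with a gripper value outside its range is refused whole. The fingers move at their own pace and stop on an object; the grip force is fixed at half the most. Time passes only in rows, so rows that do not move let the fingers close. It gives the time, the measured TCP pose, the force and the opening at its end, in the units of the state.
- ctrl.get_obs(): the state, without advancing time (a new reading comes with each control period).
- vision.snapshot(name): name is "scene" or "top" or "wrist"; returns (picture, depth): 400x640x3 uint8, red, green, blue; 400x640 float32, m along the optical axis (not along the pixel's ray), 0 where there is no reading.
- vision.camera_info(name): a dict with "camera_matrix" (3x3 intrinsics, pixels), "D" ([k1, k2, p1, p2, k3] as OpenCV has them; the pictures are not rectified), "camera_from_world" (4x4, takes a point from world to camera coordinates); the wrist camera has in their place "tool_from_camera" (4x4, takes a point from camera to tool coordinates, whose origin is the TCP and whose axes are the tool frame's). Camera axes: x right, y down, z forward; pixel columns grow to the right and rows downward; lengths in m; the calibration is good to about 2 mm. A picture is of the moment at which its call begins: read the wrist's pose just before it. camera_info takes no time and is no camera call.
- ctrl.close_job(): hands the job in, once; it reports no verdict.
Trained networks look in the newest picture that a camera, given by its name, has taken for a name from the list of things; names that differ only in an ending like _2 or _b are one class to them, and where a whole thing is asked for, a point or a joint stands for the part that bears it (a point fixed in the world has none). Each returns a list of dicts, best first, with "score" (0 to 1); they miss things now and then, are a little off and sometimes report something else, mostly with a low value. They report only what shows in the picture. A call takes as long as a camera call.
- nets.boxes_of(target, camera): "location" ([x, y, z] in m, in world coordinates, good to about 4 mm: the middle of the surface that is visible of it).
The state is a dict: "clock": time; "joint_pos": joint angles; "qvel": joint speeds; "tau": joint torques, N m; "tool_pos": TCP position; "orientation": TCP orientation; "force": force on the tool from outside, world axes, zero at the start; "moment": the same for the moment, N m; "opening": finger opening in m.
Only numpy, scipy, OpenCV 4.12 (cv2) and the standard library are available. Lean on these libraries where they do the work, as an engineer would, in place of code of your own. Each camera call takes 0.05 s, during which the arm holds its last target.

## Task

Throw away the used pink culture dish that lies on the loading ledge of the white discard bin: with one finger push the orange self-closing flap inward and hold it open, and with the other finger push the dish over the lip so that it drops into the bin. Do not pick the dish up and do not use the dish to shove the flap open; leave everything else standing where it is. At the end the dish lies inside the bin and the flap has swung shut by itself.

Things in the scene. Friction and masses are not known exactly. Their poses are not given: they have to be found in the camera images.
- dish: round culture dish with pink filling, 51 mm across, 12 mm high, about 18 g, loose. Origin: centre of its underside, z up. It lies flat on the bin's ledge, its centre 62 to 85 mm in front of the lip and up to 15 mm to either side of the middle.
- bin: white discard bin fixed on the worktop, 235 mm long (x), 150 wide (y). Origin: on the worktop under the middle of the lip; x runs level from ledge through mouth to back, y to the left seen along x. Level loading ledge at z = 100 mm, x -125 to 0, between rails (inner faces y = +-68 mm, 8 mm high). Mouth open upward, x 0 to 85, 140 mm wide. Behind it a fixed hood, x 88 to 112, top z 139.5 mm.
- lip (a point): middle of the ledge's end, where the mouth begins, at ledge height (100 mm); axes as the bin's. The chamber floor lies 86 mm below. Cheeks beside the mouth (|y| 70 to 75 mm) rise to z = 136 mm at the back. A dish whose centre is pushed past the lip tips in, if the flap is out of the way.
- flap (a joint): angle of the flap, rad: 0 shut, grows as the flap is pushed in and down, to 1.2 (hanging straight down). Hinge parallel to the bin's y axis at bin x = 85 mm, z = 132 mm. A spring shuts it (0.07 Nm when shut, 0.14 Nm fully open), so it stays open only while held; about 2 to 6 N of push are needed.
- flap_panel: orange flap, 128 mm wide, 3 mm thick. Origin: middle of the hinge axis; axes as the bin's when shut. Shut, it slopes down from the hinge to its free edge at bin x = 6, z = 102 mm. A downward fingertip moving along bin +x a few mm above ledge height presses it in and down: about 0.4 rad open with the fingertip's front at bin x = 50 mm, 0.85 at 70 mm.
- flap_edge (a point): middle of the flap's free edge
- bottle_broth: the amber-filled bottle with a blue cap, a loose bystander to be left alone; origin: centre of its underside
- bottle_stain: the small purple-filled bottle with a red cap, a loose bystander to be left alone; origin: centre of its underside
- flask_small: the small pink-filled conical flask, a loose bystander to be left alone; origin: centre of its underside
- beaker_250: the glass beaker, a loose bystander to be left alone; origin: centre of its underside
- flask_medium: the larger yellow-filled conical flask, a loose bystander to be left alone; origin: centre of its underside
- tape_masking: the roll of masking tape, a loose bystander to be left alone; origin: centre of its underside
- timer: the white bench timer, a loose bystander to be left alone; origin: centre of its underside
- dish_single: the larger green culture dish, a loose bystander to be left alone; origin: centre of its underside
- marker_1: white pen with a blue cap lying at the left, a loose bystander to be left alone; origin: centre of its underside

How it is judged (in metres and radians):
On the way, in this order (a step that is already met when the one before it is completed fails the run):
1. a finger holds the flap open (at least 0.3 rad) while the dish is still on the ledge (value of joint flap above 0.3 rad and contact force between the fingers and flap_panel above 0.2 N and x of dish in the frame of bin below 0.003 m and z of dish in the frame of bin above 0.09 m), for 0.1 s.
2. the dish has dropped into the bin (z of dish in the frame of bin between 0 and 0.07 m and x of dish in the frame of bin between 0 and 0.11 m and y of dish in the frame of bin between -0.072 and 0.072 m), for 0.1 s.
At the end, for the whole second after the job is handed in: The dish is at rest inside the bin's chamber (its origin under 70 mm above the worktop, within the chamber's walls) and the flap is shut to within 0.06 rad (all of step 2 and value of joint flap below 0.06 rad and linear speed of dish below 0.02 m/s); the robot touches nothing.
It fails at once if the dish is lifted more than 15 mm off the ledge (z of dish in the frame of bin above 0.115 m).
It fails at once if the dish, while still on the ledge, presses on the flap with more than 1.5 N (contact force between dish and flap_panel above 1.5 N and x of dish in the frame of bin below -0.003 m and z of dish in the frame of bin above 0.09 m).
It fails at once if another thing on the worktop is moved by more than 20 mm (distance of any of bottle_broth, bottle_stain, flask_small, beaker_250, flask_medium, tape_masking, timer, dish_single, marker_1 from where it was at the start of the episode above 0.02 m).
It also fails if it takes over 35 s, if anything falls off the work surface, if the arm or the gripper's body presses on something with over 40 N, if the wrist force passes 120 N, or if a joint passes its speed limit or range.

## Working session

There is one attempt and no reset: what is moved stays moved. The work goes in short steps, Python scripts to look and compute and a shell command to move; the robot and the scene stay as the last step left them, time stands still between calls to the robot, and variables do not carry over. Pictures are saved under pics/ and viewed, and the job is handed in when it is done.

```bash
ls; mkdir -p pics
python3 - <<'E'
from plant import ctrl, vision, nets
import cv2
print(ctrl.get_obs())
for n in ("scene","top"):
    p,d=vision.snapshot(n); cv2.imwrite(f"pics/{n}0.png",p[:,:,::-1])
    for t in ("dish","bin","flap_panel"):
        print(n,t,[(round(r["score"],2),[round(float(v),4) for v in r["location"]]) for r in nets.boxes_of(t,n)[:3]])
E
```

```text
pics
{'clock': 0.0, 'joint_pos': array([ 7.95864807e+01,  2.05907477e+01,  6.33141877e-01, -2.15171124e-02,
       -7.01361926e+01, -1.65084702e+01]), 'qvel': array([-0.03540259,  0.1199858 , -0.00161625, -0.00592394, -0.08021825,
        0.04528039]), 'tau': array([-1.18738695e-03, -5.82705116e+01,  2.93058211e+01,  6.99716136e+00,
        6.69296103e-03, -1.60646036e-04]), 'tool_pos': array([0.30539991, 0.60139652, 0.22562126]), 'orientation': array([-1.79992737e+02, -9.56802103e-02, -1.16929323e+02]), 'force': array([ 0.4752191 , -0.88051181, -0.05894071]), 'moment': array([-0.04131663,  0.04186546,  0.01022228]), 'opening': 0.08789879654607839}
scene dish [(0.54, [0.6229, -0.0991, 0.1212])]
scene bin [(0.7, [0.5567, -0.1238, 0.0995])]
scene flap_panel [(0.66, [0.6205, -0.0987, 0.1193]), (0.57, [0.5928, -0.3982, 0.0328]), (0.28, [0.5554, -0.1166, 0.0987])]
top dish [(0.74, [0.5098, -0.0909, 0.1046])]
top bin [(0.71, [0.5859, -0.1057, 0.1045])]
top flap_panel [(0.74, [0.6237, -0.0989, 0.123]), (0.66, [0.5101, -0.0916, 0.1024])]
```

View pics/scene0.png

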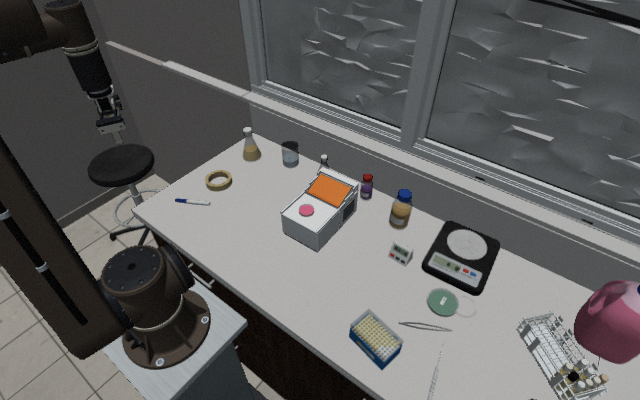

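View pics/top0.png

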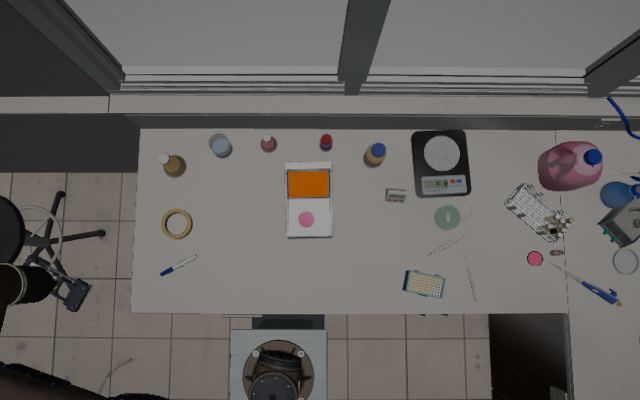

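The top view shows the bin at about (309,200), with the orange flap around (308,184) and the dish at (306,219). The bin is nearly aligned with world x. I'll turn the tool so the jaws open along the bin's x axis, then get a wrist view from above the bin.

```bash
python3 -m jog '0 0 1 0 0 0 0.6;0 0 1 0 0 0 0.6;0 0 1 0 0 0 0.6;0 0 1 0 0 0 0.6;0 0 1 0 0 0 0.6;0 0 1 0 0 0 0.6;0 0 1 0 0 0 0.6;0 0 1 0 0 0 0.6'
python3 -m jog '0 0 1 0 0 0 0.7;0 0 1 0 0 0 0.7;0 0 1 0 0 0 0.7'
python3 - <<'E'
from plant import vision
print(vision.camera_info("wrist"))
E
```

```text
clock: 1.4
tool_pos: [0.3056, 0.6018, 0.2265]
orientation: [-180.0, -0.0, -162.9]
force: [-0.3, 1.1, -0.5]
opening: 0.07
clock: 1.78
tool_pos: [0.3055, 0.6018, 0.2266]
orientation: [180.0, -0.0, 179.9]
force: [-1.3, -0.1, -0.6]
opening: 0.0746
{'camera_matrix': array([[331.71691068,   0.        , 321.73423632],
       [  0.        , 331.71691068, 194.58732904],
       [  0.        ,   0.        ,   1.        ]]), 'D': array([-0.00722258,  0.        ,  0.        ,  0.        ,  0.        ]), 'tool_from_camera': array([[ 9.99999361e-01,  1.04169175e-03, -4.39112087e-04,
         1.21618870e-03],
       [-8.58819257e-04,  9.52637969e-01,  3.04105513e-01,
        -8.24883234e-02],
       [ 7.35099052e-04, -3.04104942e-01,  9.52638255e-01,
        -1.57620684e-01],
       [ 0.00000000e+00,  0.00000000e+00,  0.00000000e+00,
         1.00000000e+00]])}
```

```bash
python3 -m jog '0 0 0 -0.3 -1 0 0.7;0 0 0 -0.3 -1 0 0.7;0 0 0 -0.3 -1 0 0.7;0 0 0 -0.3 -1 0 0.7;0 0 0 -0.3 -1 0 0.7;0 0 0 -0.3 -1 0 0.7;0 0 0 -0.3 -1 0 0.7;0 0 0 -0.3 -1 0 0.7'
python3 -m jog '0 0 0 -0.3 -1 0 0.7;0 0 0 -0.3 -1 0 0.7;0 0 0 -0.3 -1 0 0.7;0 0 0 -0.3 -1 0 0.7;0 0 0 -0.3 -1 0 0.7;0 0 0 -0.3 -1 0 0.7;0 0 0 -0.3 -1 0 0.7;0 0 0 -0.3 -1 0 0.7'
python3 -m jog '0 0 0 0 -0.6 0 0.7;0 0 0 0 -0.6 0 0.7;0 0 0 0 0 0 0.7'
cat > h.py <<'E'
import numpy as np, cv2
from plant import ctrl, vision, nets
from scipy.spatial.transform import Rotation as R
def wrist(name):
    o=ctrl.get_obs(); p,d=vision.snapshot("wrist"); cv2.imwrite(f"pics/{name}.png",p[:,:,::-1])
    ci=vision.camera_info("wrist"); T=np.eye(4); T[:3,:3]=R.from_euler('xyz',o["orientation"],degrees=True).as_matrix(); T[:3,3]=o["tool_pos"]
    T=T@ci["tool_from_camera"]
    v,u=np.mgrid[0:400,0:640]; uv=np.stack([u,v],-1).reshape(-1,1,2).astype(float)
    n=cv2.undistortPoints(uv,ci["camera_matrix"],ci["D"]).reshape(400,640,2)
    P=np.concatenate([n,np.ones((400,640,1))],-1)*d[...,None]
    W=P@T[:3,:3].T+T[:3,3]; W[d==0]=np.nan
    return p,d,W,T,o
E
python3 - <<'E'
from h import *
p,d,W,T,o=wrist("w1"); np.savez("w1.npz",p=p,W=W)
print(o["tool_pos"],o["orientation"],o["force"])
for t in ("dish","flap_panel","bin"): print(t,[(round(r["score"],2),np.round(r["location"],4)) for r in nets.boxes_of(t,"wrist")[:3]])
E
```

```text
clock: 2.78
tool_pos: [0.4021, 0.2807, 0.2269]
orientation: [180.0, 0.0, -179.9]
force: [1.1, -0.3, -0.6]
opening: 0.0742
clock: 3.78
tool_pos: [0.4986, -0.0393, 0.2269]
orientation: [180.0, 0.0, -179.9]
force: [0.3, 0.5, -0.0]
opening: 0.0746
clock: 4.15
tool_pos: [0.4981, -0.0871, 0.2266]
orientation: [-180.0, -0.0, 179.9]
force: [-0.5, 0.7, -0.1]
opening: 0.0746
[ 0.4980911  -0.08714621  0.22655273] [-1.79996917e+02 -3.89883795e-03  1.79934955e+02] [-0.48433517  0.65638567 -0.09128761]
dish [(0.64, array([ 0.5047, -0.0891,  0.1   ]))]
flap_panel [(0.65, array([ 0.6278, -0.106 ,  0.1174]))]
bin [(0.66, array([ 0.5905, -0.1156,  0.1075]))]
```

View pics/w1.png

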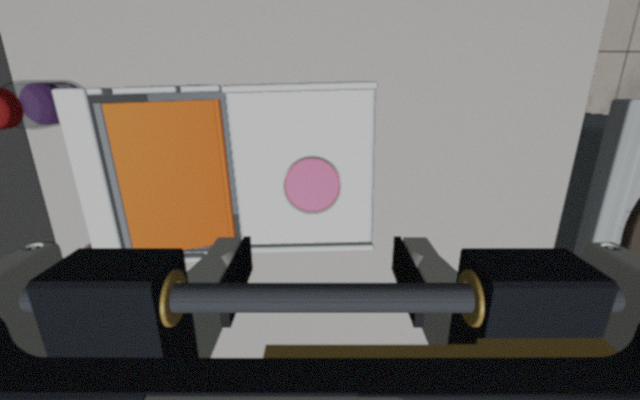

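The wrist view shows the orange flap at u 103–235, the dish at about (312,185), the ledge out to u≈373 and both fingertips at the bottom. Next I'll measure the bin pose.

Run:
```python
import numpy as np,cv2
z=np.load("w1.npz"); p=z["p"]; W=z["W"]
hsv=cv2.cvtColor(p,cv2.COLOR_RGB2HSV)
ora=(hsv[...,0]<18)&(hsv[...,1]>180)&(hsv[...,2]>120); ora[260:]=0
pink=(hsv[...,0]>160)&(hsv[...,1]>80); pink[:120]=0;pink[240:]=0
for n,m in (("orange",ora),("pink",pink)):
    m=m&~np.isnan(W[...,2]); Q=W[m]; Q=Q[(Q[:,2]>.08)&(Q[:,2]<.15)]
    print(n,len(Q),"mean",Q.mean(0),"p1",np.percentile(Q,1,0),"p99",np.percentile(Q,99,0))
    print(cv2.minAreaRect((Q[:,:2]*1000).astype(np.float32)))
    if n=="pink": print(cv2.minEnclosingCircle((Q[:,:2]*1000).astype(np.float32)))
    if n=="orange":
        A=np.c_[Q[:,:2],np.ones(len(Q))]; c=np.linalg.lstsq(A,Q[:,2],rcond=None)[0]; print("plane",c,"slopeyaw",np.degrees(np.arctan2(c[1],c[0])),"lip edge/hinge")
# ledge: bright, z ~.1
led=(W[...,2]>.095)&(W[...,2]<.104)&(hsv[...,2]>120)&~ora; led[260:]=0
n,l,s,_=cv2.connectedComponentsWithStats(led.astype(np.uint8)); k=1+np.argmax(s[1:,4]); print(s[k])
Q=W[l==k]; print("ledge z",np.median(Q[:,2]),np.percentile(Q,[.5,50,99.5],axis=0)); print(cv2.minAreaRect((Q[:,:2]*1000).astype(np.float32)))
# front ledge edge line: per row min x
r=[];
for v in range(100,235,5):
    q=W[v][(l==k)[v]]; i=np.argmin(q[:,0]); j=np.argmax(q[:,0]); r.append((q[i,0],q[i,1],q[j,0],q[j,1]))
r=np.array(r); print(np.polyfit(r[:,1],r[:,0],1),np.polyfit(r[:,3],r[:,2],1),np.median(r[:,[0,2]],0))
# rails z~.108
ra=(W[...,2]>.1055)&(W[...,2]<.112)&~ora&~pink; ra[:, :235]=0; ra[260:]=0
Q=W[ra]; 
for s_ in (Q[Q[:,1]>-.09],Q[Q[:,1]<-.09]): print("rail",len(s_),np.polyfit(s_[:,0],s_[:,1],1) if len(s_)>9 else 0,np.median(s_,0) if len(s_) else 0)
# finger tips
f=(W[...,2]>.18)&(W[...,2]<.27); f[:225]=0
for a,b in((150,320),(320,480)):
    Q=W[:,a:b][f[:,a:b]]; print("finger",len(Q),np.percentile(Q,[1,50,99],axis=0))
```

```text
orange 194 mean [ 0.58723678 -0.09425074  0.10523026] p1 [ 0.57869429 -0.15872792  0.10244185] p99 [ 0.76234763 -0.03722268  0.11361918]
((670.011474609375, -94.25666809082031), (183.82479858398438, 123.70060729980469), 2.615196466445923)
plane [0.02612176 0.02107067 0.09187653] slopeyaw 38.89078945265914 lip edge/hinge
pink 35 mean [ 0.74906343 -0.13876632  0.09635179] p1 [ 0.49707671 -0.14492624  0.08850139] p99 [ 0.7711684  -0.09014747  0.10626386]
((626.7859497070312, -116.80204772949219), (13.432862281799316, 294.04656982421875), 79.31765747070312)
((628.031005859375, -110.20201110839844), 147.02337646484375)
[  225    89   150   156 18555]
ledge z 0.09943351853344673 [[ 0.45194011 -0.16790102  0.09682287]
 [ 0.51730639 -0.11556931  0.09943352]
 [ 0.57533354 -0.03134992  0.10135867]]
((513.7080078125, -98.65785217285156), (125.116943359375, 139.1434326171875), 1.4289422035217285)
[-0.02261475  0.44964505] [-0.02754631  0.57239796] [0.45216993 0.57516999]
rail 1393 [ 0.01969133 -0.06280985] [ 0.50645715 -0.03268612  0.10677415]
rail 1635 [-0.06944591 -0.11096368] [ 0.5071611  -0.16950491  0.10693565]
finger 2290 [[ 0.5340771  -0.09866547  0.22723178]
 [ 0.53956556 -0.09751393  0.25041305]
 [ 0.5514426  -0.07832136  0.26961463]]
finger 2297 [[ 0.4424447  -0.09862357  0.22662312]
 [ 0.45446942 -0.09748682  0.25038967]
 [ 0.45992843 -0.07835382  0.26958253]]
```

Run:
```python
import numpy as np,cv2
z=np.load("w1.npz"); p=z["p"]; W=z["W"]
print(p[185,312],p[180,170])
hsv=cv2.cvtColor(p,cv2.COLOR_RGB2HSV); print(hsv[185,312],hsv[180,170])
psi=np.radians(1.43); Rm=np.array([[np.cos(psi),np.sin(psi)],[-np.sin(psi),np.cos(psi)]]); lip=np.array([.5763,-.0971])
for n,c in (("pink",(185,312)),("orange",(180,170))):
    h=hsv.astype(int); h0=h[c]; m=(abs((h[...,0]-h0[0]+90)%180-90)<8)&(abs(h[...,1]-h0[1])<60)&(h[...,2]>60)
    k,l,s,_=cv2.connectedComponentsWithStats(m.astype(np.uint8)); m=l==l[c]; print(n,s[l[c]])
    Q=W[m]; Q=Q[~np.isnan(Q[:,0])]; 
    print(np.percentile(Q,[1,50,99],axis=0)); print(cv2.minAreaRect((Q[:,:2]*1000).astype(np.float32)))
    if n=="pink":
        c_,r=cv2.minEnclosingCircle((Q[:,:2]*1000).astype(np.float32)); print(c_,r,"bin:",Rm@(np.array(c_)/1000-lip), "mean",Rm@(Q[:,:2].mean(0)-lip))
    else:
        A=np.c_[Q[:,:2],np.ones(len(Q))]; a=np.linalg.lstsq(A,Q[:,2],rcond=None)[0]; print("plane",a,"yaw",np.degrees(np.arctan2(a[1],a[0])),"incl",np.arctan(np.hypot(*a[:2])))
        b=(Q[:,:2]-lip)@Rm.T; print("bin ext",np.percentile(b,[.5,99.5],axis=0))
```

```text
[182 135 160] [181 121  60]
[164  66 182] [ 15 170 181]
pink [ 284  157   57   56 2431]
[[ 0.48271673 -0.11379825  0.10372859]
 [ 0.50555361 -0.09015217  0.10537452]
 [ 0.52882278 -0.06635606  0.11177989]]
((505.71197509765625, -89.94741821289062), (50.12725067138672, 48.98479461669922), 61.657066345214844)
(505.8590087890625, -89.76859283447266) 25.406810760498047 bin: [-0.07023609  0.00908702] mean [-0.07048594  0.00891892]
orange [  102   100   134   151 16162]
[[ 0.57929593 -0.15980392  0.10345408]
 [ 0.62100329 -0.10555334  0.11816972]
 [ 0.65769289 -0.03779742  0.13226786]]
((597.6988525390625, -94.35619354248047), (121.88876342773438, 134.79415893554688), 1.4442005157470703)
plane [ 0.25075107 -0.00611679 -0.03744119] yaw -1.3973893227300993 incl 0.24575561219526243
bin ext [[ 0.00274528 -0.06435395]
 [ 0.08142605  0.06018022]]
```

The lip is at about (0.575, −0.099) with the bin yawed about 1.4°. The dish centre is at about (0.506, −0.090), which is bin x ≈ −70 and y ≈ +10, so it's in the stated range. The ledge measures z = 0.0994, as it should be. The fingertips are level with the TCP. I'll align over the dish and come down astride it.

```bash
python3 -m jog '0 0 -0.25 0 0 0 0.7;0 0 0 -0.18 -0.07 0 0.7;0 0 0 0 0 0.8 0.7;0 0 0 0 0 0.8 0.7;0 0 0 0 0 0.5 0.7;0 0 0 0 0 0 0.7'
python3 - <<'E'
from h import *
p,d,W,T,o=wrist("w2"); print(o["tool_pos"],o["orientation"])
E
```

```text
clock: 5.1
tool_pos: [0.5049, -0.0886, 0.1412]
orientation: [-180.0, -0.2, -178.5]
force: [0.4, 0.3, 0.4]
opening: 0.0744
[ 0.5048925  -0.08863373  0.14117823] [-179.97196597   -0.18681988 -178.50105912]
```

View pics/w2.png

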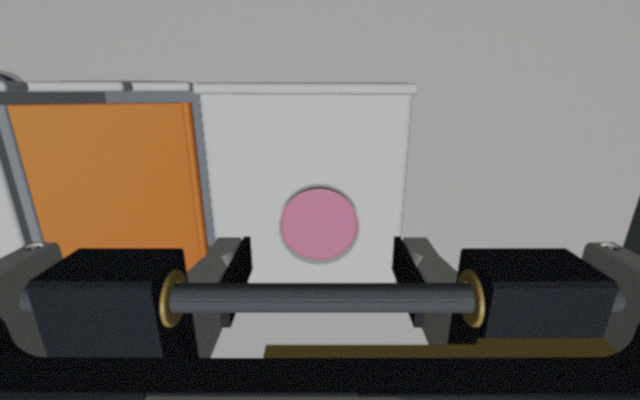

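The dish (319,225) sits midway between the fingers (u 250 and 393). Coming down to z ≈ 0.104.

```bash
python3 -m jog '0 0 0 0 -0.03 0.4 0.7;0 0 0 0 0 0.3 0.7;0 0 0 0 0 0.22 0.7;0 0 0 0 0 0 0.7;0 0 0 0 0 0 0.7'
python3 - <<'E'
from h import *
p,d,W,T,o=wrist("w3"); print(o["tool_pos"],o["force"])
E
```

```text
clock: 5.78
tool_pos: [0.5059, -0.0898, 0.1062]
orientation: [-180.0, 0.0, -178.5]
force: [-0.4, 0.5, -0.3]
opening: 0.0746
[ 0.5059175  -0.08976224  0.10618953] [-0.37638217  0.48851221 -0.25742029]
```

View pics/w3.png

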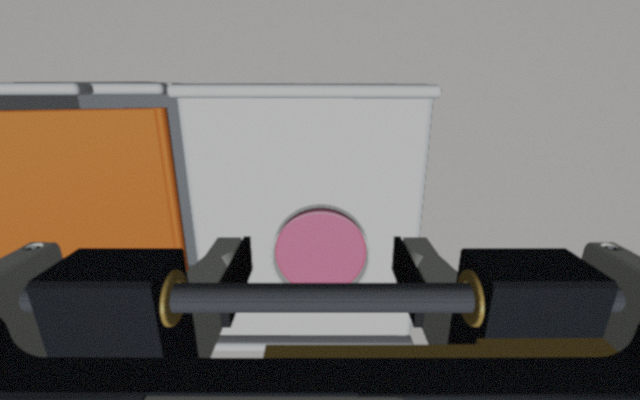

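The fingers are clear on both sides of the dish. Next I push along bin +x until the flap is about 0.4 rad open, with the dish still on the ledge, and hold there.

```bash
python3 -m jog '0 0 0 -0.2 0 0.05 0.7;0 0 0 -0.25 0 0 0.7;0 0 0 -0.25 0 0 0.7;0 0 0 -0.25 0 0 0.7;0 0 0 -0.25 0 0 0.7;0 0 0 -0.25 0 0 0.7;0 0 0 -0.1 0 0 0.7;0 0 0 0 0 0 0.7'
python3 -m jog '0 0 0 0 0 0 0.7;0 0 0 0 0 0 0.7'
python3 - <<'E'
from h import *
p,d,W,T,o=wrist("w4"); print(o["tool_pos"],o["force"])
p,d=vision.snapshot("top"); cv2.imwrite("pics/t4.png",cv2.resize(p[140:260,240:380,::-1],None,fx=5,fy=5))
E
```

```text
clock: 6.82
tool_pos: [0.568, -0.0882, 0.1038]
orientation: [-180.0, 0.0, -178.5]
force: [-0.7, -0.3, 1.4]
opening: 0.0745
clock: 7.08
tool_pos: [0.5677, -0.0882, 0.1041]
orientation: [180.0, 0.0, -178.5]
force: [-0.1, -0.4, 1.6]
opening: 0.0746
[ 0.56773152 -0.08816441  0.10411001] [-0.10204019 -0.40857298  1.56999345]
```

View pics/w4.png

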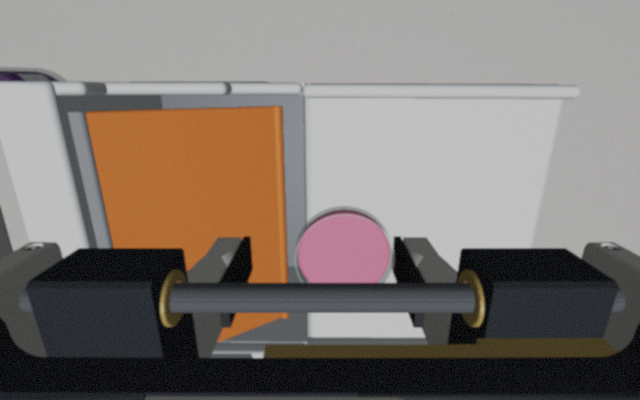

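The wrist view shows the flap pressed in, with its edge moved back from the lip (u≈305). The dish is at (343,255), touching the rear finger. I'll get the flap angle from the depth image before going on.

Run:
```python
from h import *
p,d,W,T,o=wrist("w5")
for u in range(100,285,30): print(u,np.round(W[150,u],4),np.round(W[200,u],4))
for u,v in((330,230),(343,240),(360,240)):print(np.round(W[v,u],4))
Q=W[110:190,120:260].reshape(-1,3); Q=Q[~np.isnan(Q[:,0])]
a=np.linalg.lstsq(np.c_[Q[:,:2],np.ones(len(Q))],Q[:,2],rcond=None)[0]; print(a, np.arctan(np.hypot(*a[:2]))-.363)
```

```text
100 [ 0.6569 -0.145   0.1302] [ 0.6591 -0.1245  0.1325]
130 [ 0.6486 -0.144   0.1237] [ 0.6504 -0.1227  0.1263]
160 [ 0.6388 -0.1433  0.1179] [ 0.6408 -0.1207  0.1195]
190 [ 0.6284 -0.1423  0.1109] [ 0.6299 -0.1187  0.1128]
220 [ 0.6167 -0.1415  0.1044] [ 0.6183 -0.1162  0.1045]
250 [ 0.6044 -0.14    0.0945] [ 0.6052 -0.1135  0.0955]
280 [ 0.59   -0.1393  0.0882] [ 0.5903 -0.1115  0.0881]
[ 0.5627 -0.1015  0.1046]
[ 0.5559 -0.0969  0.1064]
[ 0.547  -0.0967  0.1056]
[ 0.66551664  0.01545852 -0.30496639] 0.22433040574763574
```

The flap is only about 0.23 rad open, because the fingertip front is thinner than the 21 mm I assumed. I'll widen the jaws slightly, advance about 8 mm, hold and measure again.

```bash
python3 -m jog '0 0 0 -0.1 0 0 0.82;0 0 0 -0.12 0 0 0.82;0 0 0 0 0 0 0.82;0 0 0 0 0 0 0.82'
python3 - <<'E'
from h import *
p,d,W,T,o=wrist("w6"); print(o["tool_pos"],o["force"],o["opening"])
for u in range(130,320,30): print(u,np.round(W[150,u],4))
Q=W[115:190,140:260].reshape(-1,3); Q=Q[~np.isnan(Q[:,0])]
a=np.linalg.lstsq(np.c_[Q[:,:2],np.ones(len(Q))],Q[:,2],rcond=None)[0]; print(a, np.arctan(np.hypot(*a[:2]))-.363)
E
```

```text
clock: 7.72
tool_pos: [0.5763, -0.0879, 0.1036]
orientation: [-180.0, -0.0, -178.5]
force: [-2.2, 0.2, 0.4]
opening: 0.0799
[ 0.57631864 -0.08793447  0.10361589] [-2.23836331  0.16827774  0.40175967] 0.07989642005804672
130 [ 0.6548 -0.1446  0.1273]
160 [ 0.6466 -0.1434  0.119 ]
190 [ 0.637  -0.1421  0.1105]
220 [ 0.626  -0.1408  0.1014]
250 [ 0.614  -0.1389  0.0893]
280 [ 0.5996 -0.1375  0.0791]
310 [ 0.585  -0.1263  0.0139]
[ 0.91882747  0.02143624 -0.47155339] 0.38025572611078073
```

View pics/w6.png

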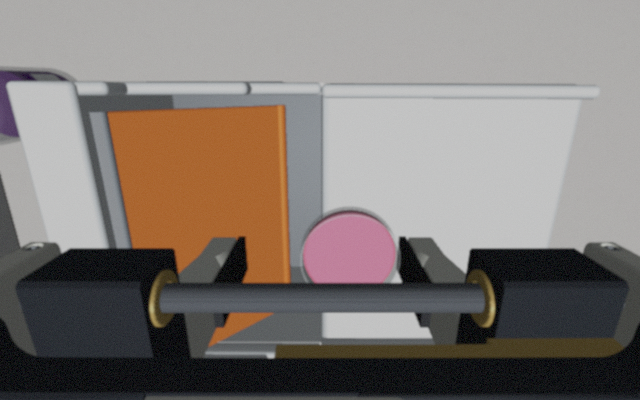

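The flap is about 0.38 rad open and held. The dish centre (350,255) is still short of the lip (u≈323). Pushing on over the lip now.

```bash
python3 -m jog '0 0 0 -0.12 0 0 0.82;0 0 0 -0.12 0 0 0.82;0 0 0 -0.12 0 0 0.82;0 0 0 -0.12 0 0 0.82;0 0 0 0 0 0 0.82;0 0 0 0 0 0 0.82'
python3 - <<'E'
from h import *
p,d,W,T,o=wrist("w7"); print(o["tool_pos"],o["force"],o["opening"])
E
```

```text
clock: 8.52
tool_pos: [0.595, -0.0875, 0.1033]
orientation: [-180.0, -0.1, -178.5]
force: [-4.9, -0.3, -1.1]
opening: 0.0795
[ 0.59501293 -0.08750771  0.10334395] [-4.90900672 -0.26731897 -1.1119552 ] 0.0795440110766962
```

View pics/w7.png

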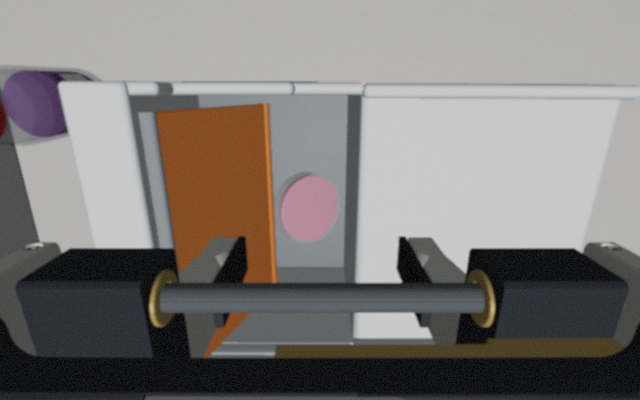

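The dish has dropped into the chamber, now at (310,208). I'll check its depth, then draw back.

```bash
python3 - <<'E'
from h import *
p,d,W,T,o=wrist("w8")
for u,v in((310,185),(310,208),(310,232),(292,208),(328,208),(345,140),(310,130)):print(u,v,p[v,u],np.round(W[v,u],4))
E
python3 -m jog '0 0 0 0.4 0 0 0.82;0 0 0 0.4 0 0 0.82;0 0 0 0.4 0 0 0.82;0 0 0 0.4 0 0 0.82;0 0 0 0.4 0 -0.3 0.82;0 0 0 0 0 -0.8 0.82;0 0 0 0 0 -0.8 0.82;0 0 0 0 0 -0.8 0.82'
python3 -m jog '0 0 0 0 0 -0.5 0.82;0 0 0 0 0 0 0.82;0 0 0 0 0 0 0.82'
python3 - <<'E'
from h import *
p,d,W,T,o=wrist("w9"); print(o["tool_pos"],o["force"],o["opening"])
Q=W[120:200,110:200].reshape(-1,3); Q=Q[~np.isnan(Q[:,0])]
a=np.linalg.lstsq(np.c_[Q[:,:2],np.ones(len(Q))],Q[:,2],rcond=None)[0]; print(a, np.arctan(np.hypot(*a[:2]))-.363)
p,d=vision.snapshot("scene"); cv2.imwrite("pics/s9.png",p[:,:,::-1])
E
```

```text
310 185 [192 160 176] [ 0.6028 -0.1032  0.0298]
310 208 [191 154 168] [ 0.6026 -0.085   0.0285]
310 232 [152 156 159] [ 0.6024 -0.0639  0.025 ]
292 208 [191 155 170] [ 0.616  -0.0846  0.0283]
328 208 [139 145 149] [ 0.5887 -0.0799  0.0136]
345 140 [137 142 146] [ 0.5778 -0.134   0.0133]
310 130 [148 152 157] [ 0.604  -0.1408  0.0139]
clock: 9.62
tool_pos: [0.5147, -0.0895, 0.2128]
orientation: [180.0, 0.0, -178.5]
force: [0.5, 0.6, -0.3]
opening: 0.0798
clock: 10.0
tool_pos: [0.5147, -0.0894, 0.231]
orientation: [180.0, -0.0, -178.5]
force: [-0.4, 0.1, 0.1]
opening: 0.0799
[ 0.51471388 -0.08943793  0.23100518] [-0.3719897   0.13561979  0.11880678] 0.07991362552429533
[ 0.26917808 -0.00977175 -0.04819299] -0.09988907655531049
```

View pics/w9.png

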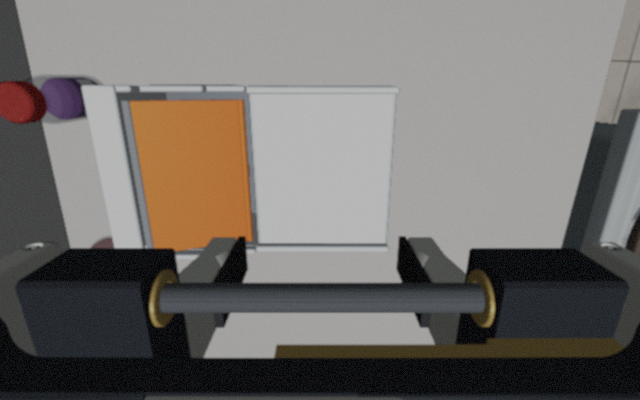

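View pics/s9.png

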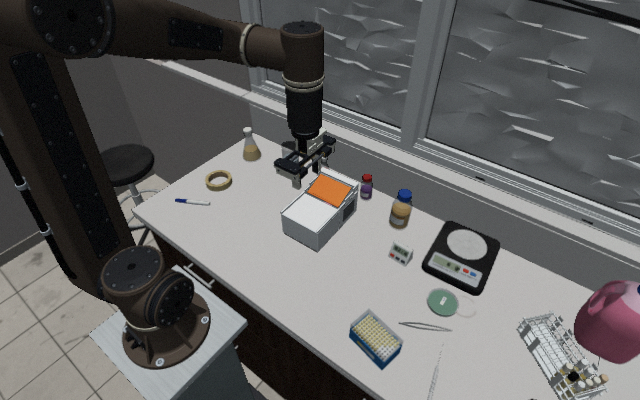

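The dish's top was at z ≈ 0.028 over a floor at z ≈ 0.0135, so it was lying flat. The ledge is now empty, and the flap looks shut as it did at the start. One robust check of the flap angle, then I hand in.

Run:
```python
from h import *
p,d,W,T,o=wrist("w10"); W1=np.load("w1.npz")["W"]
def ang(W,u0,u1):
    Q=W[130:190,u0:u1].reshape(-1,3); Q=Q[(Q[:,2]>.1)&(Q[:,2]<.14)]; return np.arctan(np.polyfit(Q[:,0],Q[:,2],1)[0])
print("start",ang(W1,125,215),"now",ang(W,150,240), o["force"])
print(nets.boxes_of("dish","wrist")[:2])
ctrl.close_job()
```

```text
start 0.3619356748607095 now 0.35919257580624486 [ 0.23022619 -1.00559969  0.72966317]
[]
the job is handed in; nothing more can be done
```

The dish is in the bin and the flap swung shut by itself; the job was handed in at about 10 s of the 35 s allowed. I lowered the open fingers astride the dish. The front finger held the flap open at about 0.38 rad while the dish was still on the ledge, and the rear finger then pushed the dish over the lip.

**Last checks:**
- **Dish:** before I withdrew, its top was at z ≈ 28 mm over a chamber floor at about 13.5 mm, so it lay flat, at bin x ≈ 30 mm. After the flap shut it can't be seen, so I did not see its final rest. The network no longer finds a dish outside the bin.
- **Flap:** its slope is 0.359 rad now against 0.362 rad at the start, so it is shut.
- **Robot:** it is clear of everything, about 90 mm above the bin's hood (its highest part), with only sensor noise in the force reading.
- **Other items:** in the final overview picture they look undisturbed. I did not measure their positions, and the small flask and the beaker are partly hidden behind the gripper there.

**What disagreed:**
- At my first hold the flap was only about 0.23 rad open, because the fingertip is thinner than its back. I opened the jaws to 80 mm and advanced about 8 mm to fix that.
- A first rough plane fit of the flap after withdrawing came out about 0.1 rad too flat. The same kind of fit also read about 0.1 rad too flat on the shut flap at the start, so I relied on the cleaner slope comparison above.

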